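# Sweep the last bulbs off the sorting tray into the crate

### The arm

A 6-joint arm with a two-finger parallel gripper is mounted at the origin on the work surface. World frame = base frame: x ahead of the robot, y to its left, z up, the work surface at z = 0. Lengths are in mm, angles in rad, forces in N, time in s.
With the tool pointing down it reaches from about 275 to 775 mm from the base axis. Payload 14.6 kg.
Tool frame: the origin (TCP) lies midway between the tips of the shut fingers; the grasp point (between the pads) lies 19 mm behind it; z points along the fingers, y is the line along which they close (so a half turn about z gives the same grasp; the last joint's range is limited). The gripper opens to 85 mm and grips with 20 to 120 N. Pads are 22 mm wide; open, the fingers measure 114 mm over their backs; the gripper's body (76 mm by 85 mm) begins 54 mm behind the grasp point. The pads swing forward as they close: fully open they stand 13 mm farther back than shut.
Start: joints at [-1.368, 0.263, -0.048, 1.259, 0, 1.415], TCP at [183.856, -491.757, 231.278] pointing down, gripper open.
Joint ranges: [-2.65, 2.65], [-0.89, 1.7], [-1.18, 1.37], [-2.13, 2.11], [-1.35, 1.29], [-3.14, 3.14]. Speed limits (rad/s): [1.89, 1.89, 2.57, 2.79, 3.14, 3.14].

### API

Orientations are given as a 3x3 rotation matrix whose columns are the frame's x, y, z axes.
In Python, from bench import movep, move_l, move_joints, move_gripper, pause, ik, grab_frame, camera_info, Unreachable, finish_job, look_for, trace, spot_point, get_t, get_qpos, get_joint_vel, get_joint_efforts, get_position, get_eef_rot, get_wrist_force, get_wrist_torque, get_opening, get_grasp_force gives the robot as it stands. Calls block until the motion is done:
- movep(position, orientation): joint-space move of the TCP to a pose.
- move_l(position, rot=None, feed=150): straight line of the TCP; rot=None keeps the orientation; feed is the mean speed in mm/s.
- move_joints(angles): joint-space move.
- move_gripper(opening): finger opening in mm; the grip force is fixed at half the most; returns when the fingers have stopped.
- pause(seconds).
- ik(position, orientation): joint angles nearest the present ones, or None.
- grab_frame(name): name is "scene" or "top" or "wrist"; returns the picture (480x640x3 uint8, blue, green, red); there is no depth.
- camera_info(name): a dict with "vfov" (degrees; the focal length in pixels is half the picture's height over the tangent of half this angle, whatever the lens; pixels are square), "cx", "cy" (the principal point, pixels), "position" and "rotation" of the camera in the world; the wrist camera has in their place "T_tool_cam" (4x4, takes a point from camera to tool coordinates, whose origin is the TCP and whose axes are the flange's). Camera axes: x right, y down, z forward; pixel columns grow to the right and rows downward; lengths in mm; the calibration is good to about 2 mm. A picture is of the moment at which its call begins: read the wrist's pose just before it. camera_info takes no time and is no camera call.
A pose or a line that the arm cannot do raises Unreachable and nothing moves.
- finish_job(): hands the job in; it is judged then, once.
Trained networks look in the newest picture that a camera, given by its name, has taken for a name from the list of things; names that differ only in an ending like _2 or _b are one class to them, and where a whole thing is asked for, a point or a joint stands for the part that bears it (a point fixed in the world has none). Each returns a list of dicts, best first, with "score" (0 to 1); they miss things now and then, are a little off and sometimes report something else, mostly with a low value. They report only what shows in the picture. A call takes as long as a camera call.
- look_for(camera, label): "bbox" ([left, top, width, height] in pixels, round what is visible of it).
- trace(camera, label): "mask" (480x640 bool, what is visible of it) and "bbox" ([left, top, width, height] in pixels, round what is visible of it).
- spot_point(camera, label): "position" ([column, row] in pixels: a listed point, or the origin of a listed thing).
Readings, each from a call of its own:
- get_t(): time.
- get_qpos(): joint angles.
- get_joint_vel(): joint speeds.
- get_joint_efforts(): joint torques, N m.
- get_position(): TCP position.
- get_eef_rot(): TCP orientation.
- get_wrist_force(): force on the tool from outside, world axes, zero at the start.
- get_wrist_torque(): the same for the moment, N m.
- get_opening(): finger opening in mm.
- get_grasp_force(): force on a finger pad.
Only numpy, scipy, OpenCV 4.12 (cv2) and the standard library are available. Lean on these libraries where they do the work, as an engineer would, in place of code of your own. Each camera call takes 0.05 s, during which the arm holds its last target. There are 200 camera calls.

### The job

Sweep the three loose bulbs lying on the raised sorting tray along its floor and over its open end, so that all three drop into the wooden crate standing below that end. Push them gently with the fingers, do not pick them up, and leave the tally counter on the tray and the roll of tape and the wooden size gauge on the bench where they are.

Things in the scene. Friction and masses are not known exactly. Their poses are not given: they have to be found in the camera images.
- bulb_a: one of three equal loose flower bulbs (flat, round gladiolus corms with brown husk, 46 mm across, 26 mm high, a small pale tip on top, about 35 g) standing flat on the floor of the sorting tray. It slides when pushed from the side at a low height, widest 10 mm above its underside. Origin: its centre, 13 mm above its underside; its z axis is up; its yaw means nothing
- bulb_b: one of three equal loose flower bulbs (flat, round gladiolus corms with brown husk, 46 mm across, 26 mm high, a small pale tip on top, about 35 g) standing flat on the floor of the sorting tray. It slides when pushed from the side at a low height, widest 10 mm above its underside. Origin: its centre, 13 mm above its underside; its z axis is up; its yaw means nothing
- bulb_c: one of three equal loose flower bulbs (flat, round gladiolus corms with brown husk, 46 mm across, 26 mm high, a small pale tip on top, about 35 g) standing flat on the floor of the sorting tray. It slides when pushed from the side at a low height, widest 10 mm above its underside. Origin: its centre, 13 mm above its underside; its z axis is up; its yaw means nothing
- tray: the fixed bench-top sorting tray: level sheet-metal floor on four wooden legs, wooden rails on three sides, open at the fourth. Origin: on the bench under the centre of the floor; z up; +y points out of the open end. Floor top 105 mm above the origin, 240 mm in x (-120 to +120), 380 mm in y (-190 to +190). Rails on both x sides and at y = -190 rise 35 mm above the floor, 18 mm thick outwards
- tray_edge (a point): middle of the tray's open edge, at the top of the floor (tray x 0, y +190 mm, z 105 mm); no rail or lip here. Same axes as the tray: +y points outwards over the crate, x along the edge. At the start the bulbs are 75 to 255 mm back from this edge and within 80 mm of the tray's middle line, their centres at least 65 mm apart along y
- crate: the fixed slatted wooden crate on the bench, 400 (x) by 300 mm (y) outside, walls 85 mm high, 12 mm thick, corner posts 109 mm high; a layer of bulbs (fixed, about 45 mm high) is in it. Origin: on the bench under its centre; z up. Square with the tray within 3 degrees; its near wall is 15 to 35 mm behind the tray's open edge, below the floor, so what goes over the edge falls in
- tally: bystander: hand tally counter, a loose steel disc 46 mm across and 22 mm high, with a side button reaching 29 mm from its centre, lying on the tray floor near the closed end (centre 30 to 45 mm from the closed-end rail). Origin: centre of its underside
- tape: bystander: loose roll of brown packing tape lying flat on the bench outside the closed end of the tray, 100 mm across, 48 mm high. Origin: centre of its underside
- gauge: bystander: loose wooden bulb-size gauge lying flat on the bench in front of the tray (on the robot's side), 65 mm (x) by 220 mm (y), 6 mm thick, with three round holes. Origin: centre of its underside

How it is judged (in metres and radians):
At the end, for the whole second after the job is handed in: All three bulbs lie at rest inside the walls of the crate, below the level of the tray floor (centres lower than 95 mm above the bench); the tally counter, tape and gauge are within 15 mm of where they started (x of bulb_a in the frame of crate between -0.19 and 0.19 m and y of bulb_a in the frame of crate between -0.14 and 0.14 m and z of each of bulb_a, bulb_b, bulb_c in the frame of crate below 0.095 m and linear speed of each of bulb_a, bulb_b, bulb_c below 0.05 m/s and x of bulb_b in the frame of crate between -0.19 and 0.19 m and y of bulb_b in the frame of crate between -0.14 and 0.14 m and x of bulb_c in the frame of crate between -0.19 and 0.19 m and y of bulb_c in the frame of crate between -0.14 and 0.14 m and distance of each of tally, tape, gauge from where it was at the start of the episode below 0.015 m); the robot touches nothing.
It fails at once if a bulb is lifted off the tray floor or carried out over the crate instead of being pushed along the floor (z of any of bulb_a, bulb_b, bulb_c in the frame of tray above 0.15 m or (z of bulb_a in the frame of tray above 0.132 m and contact force between bulb_a and the fingers above 0.1 N and contact force between bulb_a and tray below 0.005 N) or (y of bulb_a in the frame of tray above 0.225 m and z of bulb_a in the frame of tray above 0.108 m and contact force between bulb_a and the fingers above 0.02 N) or (z of bulb_b in the frame of tray above 0.132 m and contact force between bulb_b and the fingers above 0.1 N and contact force between bulb_b and tray below 0.005 N) or (y of bulb_b in the frame of tray above 0.225 m and z of bulb_b in the frame of tray above 0.108 m and contact force between bulb_b and the fingers above 0.02 N) or (z of bulb_c in the frame of tray above 0.132 m and contact force between bulb_c and the fingers above 0.1 N and contact force between bulb_c and tray below 0.005 N) or (y of bulb_c in the frame of tray above 0.225 m and z of bulb_c in the frame of tray above 0.108 m and contact force between bulb_c and the fingers above 0.02 N)).
It fails at once if a bulb is pushed, pressed or squeezed by the fingers with more than 20 N (bruised) (contact force between any of bulb_a, bulb_b, bulb_c and the fingers above 20 N).
It fails at once if the tally counter, the roll of tape or the size gauge is moved by more than 15 mm (distance of any of tally, tape, gauge from where it was at the start of the episode above 0.015 m).
It also fails if it takes over 58 s, if anything falls off the work surface, if the arm or the gripper's body presses on something with over 40 N, if the wrist force passes 120 N, or if a joint passes its speed limit or range.

## Working session

There is one attempt and no reset: what is moved stays moved. The work goes in short steps, each a Python script; the robot and the scene stay as the last script left them, time stands still between calls to the robot, and variables do not carry over. Pictures are saved under pics/ and viewed, at most 10 in all, crops included, and the job is handed in when it is done.

```bash
mkdir -p pics; cat > h.py <<'E'
from bench import *
import numpy as np, cv2
def ray(cam,px):
    c=camera_info(cam); f=240/np.tan(np.radians(c["vfov"])/2)
    R=np.array(c["rotation"]); p=np.array(c["position"])
    return p, R@np.array([(px[0]-c["cx"])/f,(px[1]-c["cy"])/f,1.])
def onz(cam,px,z):
    p,d=ray(cam,px); return p+d*(z-p[2])/d[2]
E
python3 - <<'E'
from h import *
for cam in("top","scene"):
    im=grab_frame(cam); cv2.imwrite(f"pics/{cam}0.png",im)
    print(cam,{k:(np.round(v,3).tolist()) for k,v in camera_info(cam).items() if k!='name' and not isinstance(v,str)})
    for l,z in(("bulb_a",118),("tray_edge",105),("tray",0),("crate",0),("tally",105),("tape",0),("gauge",0)):
        for r in spot_point(cam,l): print(l,round(r["score"],2),np.round(r["position"],1),np.round(onz(cam,r["position"],z),1))
print(get_t())
E
```

```text
top {'vfov': 52.549, 'cx': 326.12, 'cy': 251.956, 'position': [444.314, -39.442, 1002.167], 'rotation': [[-0.016, -0.998, 0.063], [-1.0, 0.018, 0.024], [-0.025, -0.063, -0.998]]}
bulb_a 0.76 [299.5 183.2] [627.9  29.  118. ]
bulb_a 0.66 [340.1 235. ] [530.7 -44.  118. ]
bulb_a 0.62 [260.3 167. ] [659.7 101.2 118. ]
tray_edge 0.62 [212.  209.2] [584.9 194.6 105. ]
tray_edge 0.52 [333.2 298.3] [415.4 -29.3 105. ]
tray 0.93 [317.4 209.9] [595.5   1.6   0. ]
tray 0.4 [341.1 235.1] [542.  -46.7   0. ]
tray 0.35 [165.3 219.2] [582.2 320.4   0. ]
crate 0.71 [162.7 218.7] [583.4 325.9   0. ]
tally 0.58 [392.6 165.1] [ 660.9 -144.2  105. ]
tape 0.91 [460.6 197.3] [ 615.8 -294.8    0. ]
gauge 0.61 [328.2 299.5] [409.7 -17.8   0. ]
scene {'vfov': 49.969, 'cx': 319.8, 'cy': 232.16, 'position': [1102.272, 133.938, 814.006], 'rotation': [[-0.248, 0.743, -0.622], [0.969, 0.179, -0.173], [-0.017, -0.645, -0.764]]}
bulb_a 0.79 [379.3 303.1] [656.3 104.7 118. ]
bulb_a 0.78 [302.5 227.7] [533.4 -55.8 118. ]
bulb_a 0.65 [329.  298.7] [667.2  25.5 118. ]
tray_edge 0.63 [440.6 283.9] [587.2 195.8 105. ]
tray 0.58 [330.9 297.1] [589.2   9.7   0. ]
crate 0.34 [326.1 297.7] [592.6   1.3  -0. ]
crate 0.21 [440.8 281.5] [505.2 204.7   0. ]
tally 0.69 [232.6 279.3] [ 660.2 -142.7  105. ]
tape 0.73 [168.3 274.7] [ 614.3 -309.5    0. ]
0.8
```

View pics/top0.png

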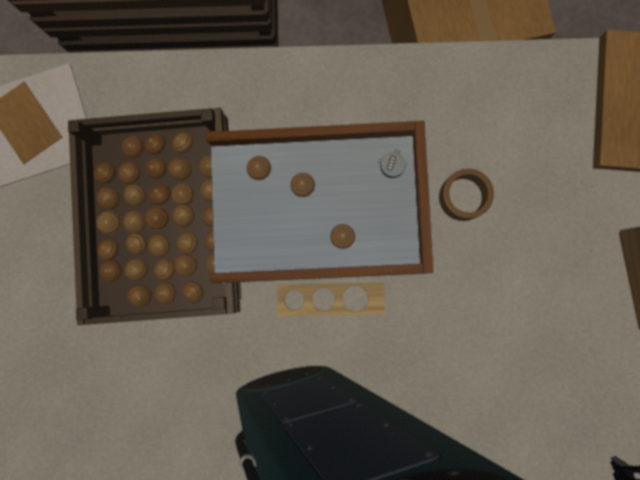

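View pics/scene0.png

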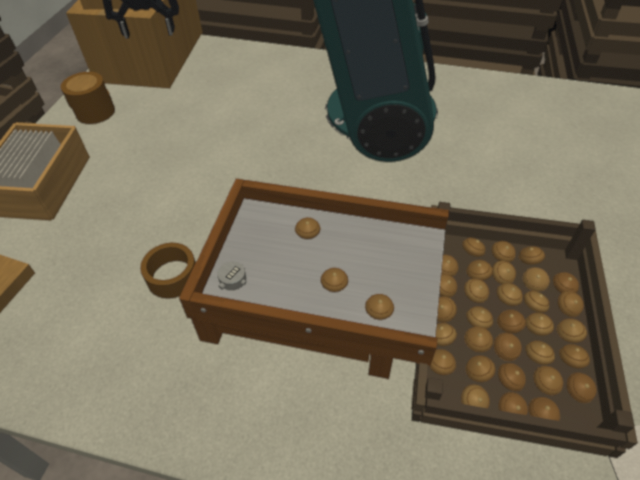

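```bash
python3 - <<'E'
from h import *
for cam in("top","scene"):
    for l in("bulb_a","tally"):
        for r in trace(cam,l):
            m=r["mask"]; ys,xs=np.nonzero(m)
            print(cam,l,round(r["score"],2),np.round(r["bbox"],0),m.sum(),np.round(onz(cam,(xs.mean(),ys.mean()),116),1))
E
```

```text
top bulb_a 0.83 [249. 158.  23.  18.] 489 [660.  104.2 116. ]
top bulb_a 0.79 [291. 170.  25.  27.] 491 [626.9  23.2 116. ]
top bulb_a 0.74 [328. 223.  25.  24.] 496 [530.1 -49.1 116. ]
top bulb_a 0.2 [437. 166.  54.  58.] 1465 [ 601.9 -276.4  116. ]
scene bulb_a 0.78 [365. 292.  30.  28.] 611 [661.7 105.6 116. ]
scene bulb_a 0.73 [318. 269.  28.  20.] 544 [628.9  24.3 116. ]
scene tally 0.78 [218. 262.  25.  28.] 694 [ 661.6 -143.3  116. ]
```

The top view shows the bulbs at about (259,167), (302,184) and (342,236), and the tally at (392,164). The open edge runs along column ~213. The scene view agrees with this. Next I'll compute the tray yaw and check reachability.

```bash
cat >> h.py <<'E'
def rot(d):   # tool down, tool x along push direction d
    d=np.array([d[0],d[1],0.]);d/=np.linalg.norm(d);z=np.array([0,0,-1.])
    return np.column_stack([d,np.cross(z,d),z])
E
python3 - <<'E'
from h import *
P={k:onz("top",v,105)[:2] for k,v in dict(en=(215,273),ef=(212,146),cn=(420,263),cf=(415,136)).items()}
for k,v in P.items(): print(k,v.round(1))
print(np.linalg.norm(P['en']-P['ef']),np.linalg.norm(P['en']-P['cn']))
for a,b in(("cn","en"),("cf","ef")): d=P[b]-P[a]; print("tray y yaw",np.degrees(np.arctan2(-d[0],d[1])))
for s in(1,-1):
  for p in((661,67),(655,200),(628,-15),(590,200),(530,-90),(530,200)):
    for z in(107,200):
      print(s,p,z,np.round(ik([*p,z],rot((0,s))),2) if ik([*p,z],rot((0,s))) is not None else None)
E
```

```text
en [465.5 189.2]
ef [705.  194.5]
cn [ 477.5 -189.9]
cf [ 715.1 -187.3]
239.60877110274285 379.2849525801894
tray y yaw 1.8220930609800978
tray y yaw 1.5116559288065508
1 (661, 67) 107 [-0.02  0.56  0.09  1.1   0.    1.55]
1 (661, 67) 200 [-0.02  0.52  0.28  1.33  0.    1.55]
1 (655, 200) 107 [0.18 0.59 0.15 1.13 0.   1.75]
1 (655, 200) 200 [0.18 0.56 0.35 1.36 0.   1.75]
1 (628, -15) 107 [-0.15  0.5  -0.02  1.05  0.    1.42]
1 (628, -15) 200 [-0.15  0.45  0.16  1.28  0.    1.42]
1 (590, 200) 107 [ 0.2   0.49 -0.04  1.05  0.    1.77]
1 (590, 200) 200 [0.2  0.44 0.15 1.27 0.   1.77]
1 (530, -90) 107 [-0.32  0.35 -0.27  0.95  0.    1.25]
1 (530, -90) 200 [-0.32  0.3  -0.09  1.19  0.    1.25]
1 (530, 200) 107 [ 0.22  0.4  -0.19  0.98  0.    1.79]
1 (530, 200) 200 [ 0.22  0.34 -0.01  1.21  0.    1.79]
-1 (661, 67) 107 [-0.02  0.56  0.09  1.1   0.   -1.59]
-1 (661, 67) 200 [-0.02  0.52  0.28  1.33  0.   -1.59]
-1 (655, 200) 107 [ 0.18  0.59  0.15  1.13  0.   -1.39]
-1 (655, 200) 200 [ 0.18  0.56  0.35  1.36  0.   -1.39]
-1 (628, -15) 107 [-0.15  0.5  -0.02  1.05  0.   -1.72]
-1 (628, -15) 200 [-0.15  0.45  0.16  1.28  0.   -1.72]
-1 (590, 200) 107 [ 0.2   0.49 -0.04  1.05  0.   -1.37]
-1 (590, 200) 200 [ 0.2   0.44  0.15  1.27  0.   -1.37]
-1 (530, -90) 107 [-0.32  0.35 -0.27  0.95  0.   -1.89]
-1 (530, -90) 200 [-0.32  0.3  -0.09  1.19  0.   -1.89]
-1 (530, 200) 107 [ 0.22  0.4  -0.19  0.98  0.   -1.35]
-1 (530, 200) 200 [ 0.22  0.34 -0.01  1.21  0.   -1.35]
```

```bash
python3 - <<'E'
from h import *
move_gripper(30)
a=np.array([661,105.]); d=np.array([-0.03,1.]); d/=np.linalg.norm(d); R=rot(d)
s=a-38*d
movep([*s,220],R); move_l([*s,150],R,150)
f0=np.array(get_wrist_force()); move_l([*s,114],feed=60)
z=114.
while z>94:
    f=np.array(get_wrist_force())-f0
    if abs(f[2])>2: break
    z-=1; move_l([*s,z],feed=20)
print("touch z",z,f,get_position(),get_opening(),get_t())
move_l([*s,z+4],feed=40)
print(np.array(get_wrist_force())-f0)
cv2.imwrite("pics/scene1.png",grab_frame("scene"))
E
```

```text
touch z 104.0 [-3.58294939 -0.11061665  6.9891807 ] [662.25370828  67.0051173  104.57113186] 30.11414767819208 8.0417
[-1.43522517 -0.86827187 -0.08770869]
```

View pics/scene1.png

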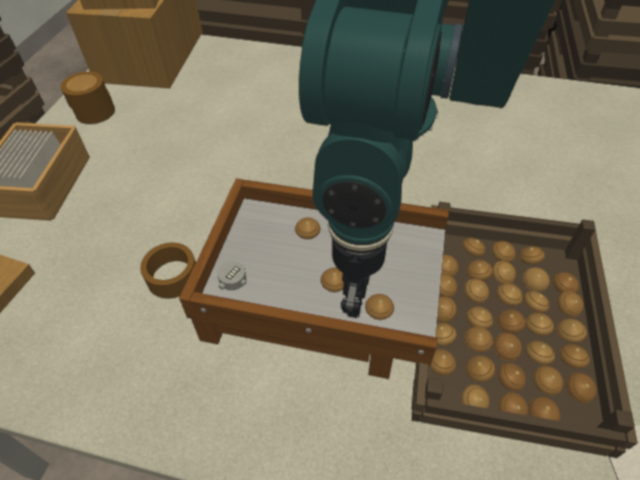

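The fingers stand between the bulbs at about (352,300) and have touched the tray floor. Now I'll push bulb A over the edge.

```bash
cat >> h.py <<'E'
def edge_y(x): return 189.2+(x-465.5)*0.022
def push(e, s=None, z=108):
    """go (if s given) behind bulb at s, push to tool centre e, back off, lift"""
    if s is not None:
        d=e-s; R=rot(d); movep([*s,200],R); move_l([*s,z],R,120)
    p=np.array(get_position())[:2]; d=(e-p)/np.linalg.norm(e-p); f0=np.array(get_wrist_force())
    move_l([*(p+30*d),z],feed=40); print("f",np.array(get_wrist_force())-f0)
    move_l([*e,z],feed=60); pause(.3); print("end",np.array(get_wrist_force())-f0,get_position())
    move_l([*(e-20*d),z],feed=60); move_l([*(e-20*d),200],feed=150); print(get_t())
E
python3 - <<'E'
from h import *
x=657; push(np.array([x,edge_y(x)-11]))
cv2.imwrite("pics/top2.png",grab_frame("top"));grab_frame("scene")
for cam in("top","scene"):
  for r in trace(cam,"bulb_a"):
    ys,xs=np.nonzero(r["mask"]); print(cam,round(r["score"],2),np.round(r["bbox"]),np.round(onz(cam,(xs.mean(),ys.mean()),116),1))
E
```

```text
f [-0.49566515 -0.68986821  1.29403751]
end [-0.42699194  0.15395348 -0.55071702] [657.0091269  182.29090121 108.0144436 ]
12.3667
top 0.63 [329. 223.  26.  24.] [529.6 -48.8 116. ]
top 0.62 [291. 172.  25.  26.] [626.2  23.3 116. ]
top 0.55 [276. 281. 114.  36.] [415.6 -25.4 116. ]
top 0.52 [185. 164.  14.  23.] [650.6 235.3 116. ]
scene 0.98 [292. 219.  27.  23.] [531.8 -47.6 116. ]
scene 0.66 [320. 271.  28.  21.] [628.   23.8 116. ]
scene 0.58 [456. 342.  25.  25.] [712.1 243.6 116. ]
```

View pics/top2.png

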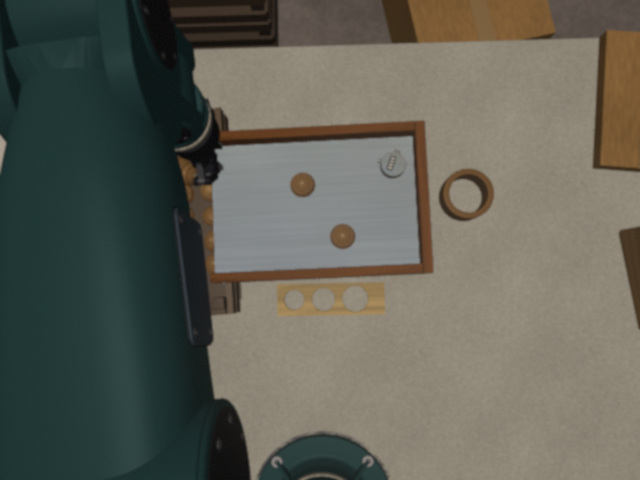

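Bulb A has left the tray; B and C are at (302,184) and (342,236), unchanged. Now I'll push B, then C.

```bash
python3 - <<'E'
from h import *
for b,x in((np.array([627.,23.5]),592),(np.array([531.,-48.5]),520)):
    e=np.array([x,edge_y(x)-12]); d=(e-b)/np.linalg.norm(e-b); push(e,b-40*d)
movep([400,-250,260],rot((0.,1.)))
cv2.imwrite("pics/top3.png",grab_frame("top")); cv2.imwrite("pics/scene3.png",grab_frame("scene")); print(get_t())
E
```

```text
f [-0.36942906 -1.57189646 -0.74597402]
end [-1.29104685 -1.2229049   0.18135742] [592.00077925 179.93750147 107.9825796 ]
19.6667
f [-0.14615402  0.15590978  0.13049646]
end [-0.00259537  0.56985222 -0.86319582] [520.02831947 178.41395783 108.01639674]
28.1417
29.825
```

View pics/top3.png

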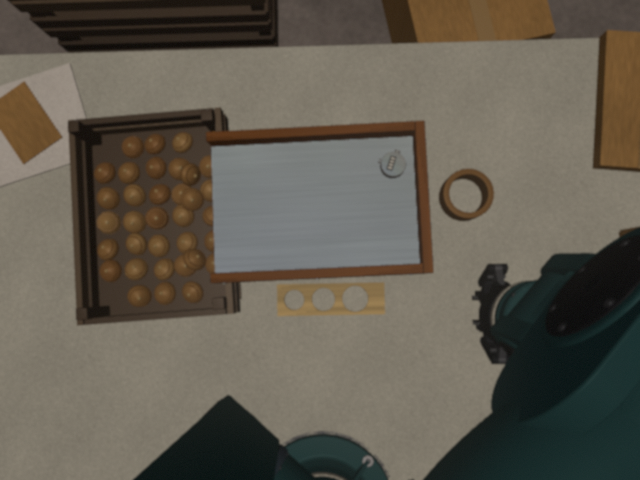

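View pics/scene3.png

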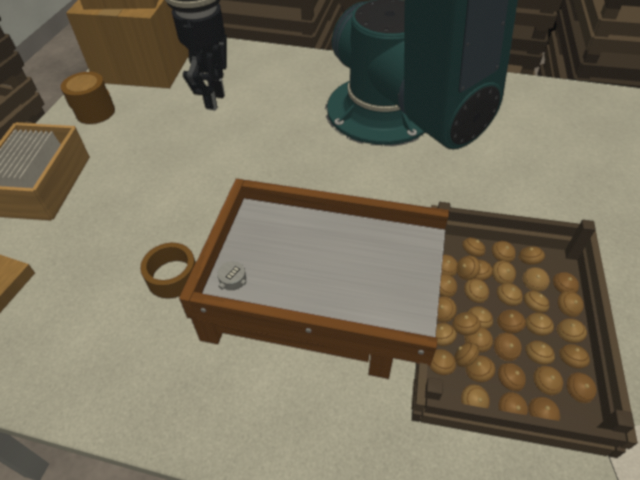

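The tray is empty except for the tally. The three swept bulbs lie in the crate, in the top view at about (189,174), (190,198) and (192,262). The tally, tape and gauge haven't moved.

```bash
python3 -c "
from bench import *
pause(1); print(finish_job(), get_t())"
```

```text
the job is handed in; nothing more can be done
the job is handed in; nothing more can be done
```

All three bulbs were swept off the tray's open end and lie in the crate, the tally, tape and gauge look unmoved in the final pictures, and I handed the job in at about 31 s of the 58 s; the call returned no verdict.

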